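# Index the brass doorknob round to the evidence camera

### The job

The brass doorknob on the round indexing tray is the next exhibit to be photographed. Push the orange handle in and let it spring back, stroke after stroke, each full stroke turning the tray by one pocket, until the doorknob stands directly in front of the camera lens. Turn the tray only with the orange handle, without touching the tray or the doorknob, and let go of the handle when it is there.

Things in the scene. Friction and masses are not known exactly. Their poses are not given: they have to be found in the camera images.
- doorknob: Brass doorknob, 36 mm across, 41 mm tall, upright on its 34 mm round foot in one of the tray's 12 pockets, about 80 mm from the tray's centre. Origin at the centre of its foot, z up. It starts 2 to 6 pockets before the camera. The other exhibits on the tray (amber vial, white cup, blue-capped jar, steel tin, under 55 mm tall) are bystanders. Strokes above 0.2 m/s may topple it.
- photo_spot (a point): Point in front of the lens of the black camera on the tray's fixed base: at pocket-floor height, 48 mm above the bench, 80 mm from the tray's centre. x points level from the tray's centre to the camera, y level to the left seen along x, z up. The lens front is 54 mm beyond it; the camera is 119 mm tall. At rest the handle's origin is 140 mm along -x and 178 mm along -y from here.
- tray: White round tray, 212 mm across, with blue ribs making 12 pockets 30 degrees apart. It turns clockwise seen from above; a ratchet bars the way back. Origin on its axis at bench level, z up; top face 48 mm above it, ribs 53 mm. Its x axis points at photo_spot at the start and turns with it. A full stroke of the handle turns it one pocket; a stroke cut short is completed by the next one.
- handle: Orange upright blade, 50 mm wide (x), 12 thick (y), 45 high, on a bar from under the tray. Origin: its top centre, 85 mm above the bench; axes as photo_spot's. Push it along its +y, straight and level: 36 mm to a hard stop, the first 5 idle, about 10 N; it springs back by itself (3.5 to 5 N) and must come fully back before the next stroke. 90 mm free behind it (-y), 35 before it when pushed in.

How it is judged:
By the outcome, as a careful person would: the job done as asked, in the order asked, and still so for the second after the job is handed in, with the robot touching nothing.
It also fails if it takes over 42 s, if anything falls off the work surface, if the arm or the gripper's body presses on something with over 40 N, if the wrist force passes 120 N, or if a joint passes its speed limit or range.

### The arm

A 7-joint arm with a two-finger parallel gripper is mounted at the origin on the work surface. World frame = base frame: x ahead of the robot, y to its left, z up, the work surface at z = 0. Lengths are in m, angles in rad, forces in N, time in s.
With the tool pointing down it reaches from about 0.4 to 0.875 m from the base axis. Payload 4.4 kg.
Tool frame: the origin (TCP) lies on the front face of the gripper's body, between the roots of the fingers; the fingertips stand 73 mm ahead of it and the grasp point (between the pads) lies 54 mm ahead of it (bot.grip_depth is the distance from the TCP to the grasp point, in m); z points along the fingers, y is the line along which they close (so a half turn about z gives the same grasp; the last joint's range is limited). The gripper opens to 85 mm and grips with 20 to 120 N. Pads are 22 mm wide; open, the fingers measure 114 mm over their backs; the gripper's body (76 mm by 85 mm) begins 54 mm behind the grasp point. The pads swing forward as they close: fully open they stand 13 mm farther back than shut.
Start: joints at [1.281, 0.628, 0.038, 1.517, -0.027, 0.996, -0.02], TCP at [0.144, -0.634, 0.304] pointing down, gripper open.
Joint ranges: [-3.06, 3.06], [-0.37, 2.12], [-1.25, 1.32], [0.18, 2.47], [-1.1, 4.24], [0.23, 1.98], [-2.94, 2.94]. Speed limits (rad/s): [2.57, 2.57, 3.14, 3.14, 3.14, 3.14, 3.14].

### API

Orientations are given as a 3x3 rotation matrix whose columns are the frame's x, y, z axes.
In Python, from cell import telemetry, optics, bot gives the robot as it stands.
- The arm moves only by the tool jog_arm, never from a script. Its argument "deltas" is a list of rows, each a list of 2 entries, a list of its own where there are three numbers: the shift along the tool's x, y, z scaled (see below), then the turn, a rotation vector about the tool's x, y, z scaled (see below). In form: [[[x, y, z], [wx, wy, wz]], ...]. A call has 1 to 10 rows; each row shifts and turns the commanded pose from where the row before left it, along the tool's axes as they then stand; what a row does not reach is not made up. The controller multiplies each number of a shift by 500 mm and each number of a turn by 180 degrees. A row lasts 1/8 s, in which the tool goes at most 62.5 mm and 10.7 degrees, less where a joint would pass 70% of its speed; a pose out of reach is approached as far as the arm can. A call with a number of a shift or a turn outside -1 to 1 is refused whole. A call with a gripper value outside its range is refused whole. "jaw" is the opening, from 0 (shut) to 1 (fully open), set as the call begins (left out, the last holds). The fingers move at their own pace and stop on an object; the grip force is fixed at half the most. Time passes only in rows, so rows that do not move let the fingers close. It gives the time, the measured TCP pose, the force, the opening and the grip force at its end, in the units of the state.
- telemetry.sense(): the state, without advancing time (a new reading comes with each control period).
- optics.grab_frame(name): name is "side" or "top"; returns the picture (420x560x3 uint8, red, green, blue); there is no depth.
- optics.camera_info(name): a dict with "vfov" (degrees; the focal length in pixels is half the picture's height over the tangent of half this angle, whatever the lens; pixels are square), "cx", "cy" (the principal point, pixels), "origin" and "attitude" of the camera in the world. Camera axes: x right, y up, looking along -z (the intrinsics and any distortion apply to the point x, -y, -z); pixel columns grow to the right and rows downward; lengths in m; the calibration is good to about 2 mm. A picture is of the moment at which its call begins. camera_info takes no time and is no camera call.
- bot.finish_job(): hands the job in; it is judged then, once.
The state is a dict: "t": time; "joints": joint angles; "qd": joint speeds; "effort": joint torques, N m; "eef_pos": TCP position; "tool_rot": TCP orientation; "wrist_force": force on the tool from outside, world axes, zero at the start; "ft_torque": the same for the moment, N m; "gripper_width": finger opening in m; "grasp_force": force on a finger pad.
Only numpy, scipy, OpenCV 4.12 (cv2) and the standard library are available. Lean on these libraries where they do the work, as an engineer would, in place of code of your own. Each camera call takes 0.05 s, during which the arm holds its last target. There are 200 camera calls.

## Working session

There is one attempt and no reset: what is moved stays moved. The work goes in short steps, Python scripts to look and compute and a tool call to move; the robot and the scene stay as the last step left them, time stands still between calls to the robot, and variables do not carry over. Pictures are saved under pics/ and viewed, at most 10 in all, crops included, and the job is handed in when it is done.

Besides the shell and the picture viewer there is one more tool, called after "Call:" by a JSON object that holds its "fn" and its "kwargs", one argument or row to a line. jog_arm: Moves the arm, as the interface text tells. Shifts and turns lie within -1 to 1; 1 stands for 500 mm of shift or 180 degrees of turn. Its arguments: {"type":"object","properties":{"deltas":{"type":"array"},"jaw":{"type":"number"}},"required":["deltas"]}

```bash
mkdir -p pics; python3 - <<'E'
from cell import telemetry, optics, bot
import cv2
for n in("side","top"):
    im=optics.grab_frame(n); cv2.imwrite(f"pics/{n}0.png",im[:,:,::-1]); print(n,optics.camera_info(n))
s=telemetry.sense(); print(s['t'],s['eef_pos'],s['tool_rot'],s['wrist_force'],s['gripper_width'])
E
```

```text
side {'vfov': 44.49535462410521, 'cx': 265.2641250117848, 'cy': 206.97319451668753, 'origin': array([ 0.47672081, -0.51370643,  0.5664818 ]), 'attitude': array([[ 0.97310205,  0.16458407, -0.16119704],
       [-0.23033216,  0.68166354, -0.6944652 ],
       [-0.00441576,  0.71291438,  0.70123719]])}
top {'vfov': 46.111009200633525, 'cx': 283.99011128588114, 'cy': 216.63328852684742, 'origin': array([ 0.50496577, -0.00992859,  0.82038328]), 'attitude': array([[-0.02379552,  0.99116801, -0.13045975],
       [-0.99969718, -0.02441014, -0.00311386],
       [-0.0062709 ,  0.13034615,  0.99144872]])}
0.1 [ 0.14419353 -0.63337399  0.30310074] [[ 9.75066536e-01  2.21912432e-01 -3.51196849e-04]
 [ 2.21912709e-01 -9.75065188e-01  1.62137017e-03]
 [ 1.73623765e-05 -1.65887884e-03 -9.99998624e-01]] [0.12561437 0.26106208 0.37500347] 0.08552523602693002
```

View pics/side0.png

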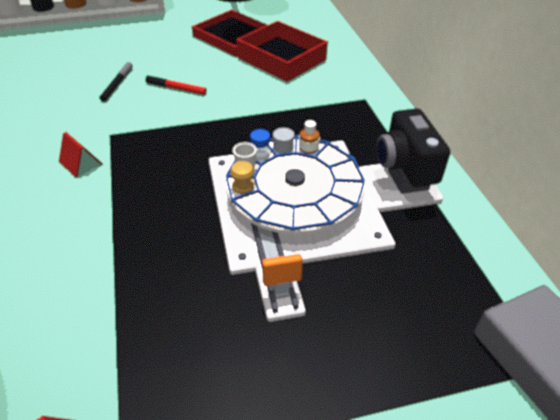

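View pics/top0.png

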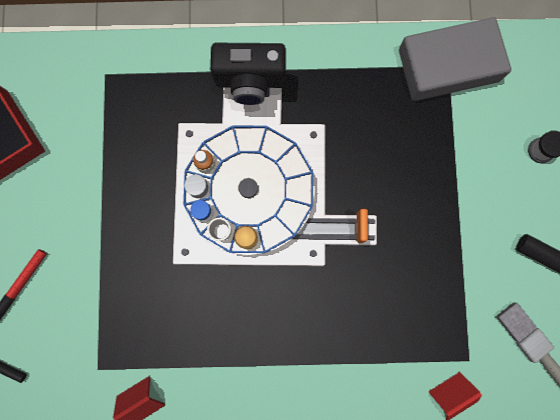

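The top view shows the doorknob (246,237) opposite the photo camera (248,90), with the orange handle at (363,226). The side view shows them at (242,175), (400,150) and (283,270). Next I measure.

```bash
cat > h.py <<'E'
import numpy as np, cv2
from cell import telemetry, optics, bot
def ray(n,u,v):
    c=optics.camera_info(n); f=210/np.tan(np.radians(c['vfov']/2))
    d=c['attitude']@np.array([(u-c['cx'])/f,-(v-c['cy'])/f,-1]); return np.array(c['origin']),d/np.linalg.norm(d)
def plane(n,u,v,z):
    o,d=ray(n,u,v); return o+d*(z-o[2])/d[2]
def tri(a,b):
    (o1,d1),(o2,d2)=ray("side",*a),ray("top",*b)
    s=np.linalg.lstsq(np.c_[d1,-d2],o2-o1,rcond=None)[0]
    p,q=o1+s[0]*d1,o2+s[1]*d2; return (p+q)/2,np.linalg.norm(p-q)
def blobs(im,lo,hi,amin=30):
    m=cv2.inRange(cv2.cvtColor(im,cv2.COLOR_RGB2HSV),lo,hi)
    return [c for c in cv2.findContours(m,0,cv2.CHAIN_APPROX_NONE)[0] if cv2.contourArea(c)>amin],m
E
python3 - <<'E'
from h import *
for n in("side","top"):
    im=cv2.cvtColor(cv2.imread(f"pics/{n}0.png"),cv2.COLOR_BGR2RGB)
    for nm,lo,hi in(("orange",(5,150,70),(22,255,255)),("blue",(100,110,30),(125,255,255))):
        cs,m=blobs(im,lo,hi)
        for c in cs:
            r=cv2.minAreaRect(c); print(n,nm,cv2.contourArea(c),cv2.boundingRect(c),np.round(cv2.boxPoints(r),1).tolist(), np.round(cv2.fitEllipse(cv2.convexHull(c))[0],1))
a=cv2.imread("pics/side0.png")[130:330,200:460]; b=cv2.imread("pics/top0.png")[115:265,170:390]
cv2.imwrite("pics/crop.png",np.vstack([cv2.resize(a,(390,300),interpolation=2),cv2.resize(b,(390,266),interpolation=2)]))
cv2.imwrite("pics/c1.png",np.hstack([cv2.resize(cv2.imread("pics/side0.png")[235:325,235:325],(400,400),interpolation=2),cv2.resize(cv2.imread("pics/top0.png")[185:265,310:390],(400,400),interpolation=2)]))
E
```

```text
side orange 925.0 (262, 255, 41, 31) [[260.29998779296875, 259.20001220703125], [300.20001220703125, 252.6999969482422], [304.3999938964844, 279.1000061035156], [264.6000061035156, 285.6000061035156]] [281.5 269.8]
side orange 303.0 (231, 163, 22, 30) [[229.8000030517578, 191.3000030517578], [231.60000610351562, 162.60000610351562], [252.5, 163.89999389648438], [250.6999969482422, 192.60000610351562]] [241.9 176.9]
side orange 111.0 (299, 129, 21, 12) [[298.5, 139.5], [299.20001220703125, 128.6999969482422], [319.29998779296875, 130.1999969482422], [318.6000061035156, 141.0]] [309.1 133.9]
side orange 103.0 (65, 0, 20, 8) [[65.0, 0.0], [84.0, 0.0], [84.0, 7.0], [65.0, 7.0]] [74.6  1.4]
side blue 2582.0 (232, 189, 126, 41) [[231.1999969482422, 227.3000030517578], [232.3000030517578, 188.3000030517578], [357.29998779296875, 191.6999969482422], [356.29998779296875, 230.8000030517578]] [294.1 206. ]
side blue 50.0 (346, 154, 13, 16) [[343.5, 157.10000610351562], [348.3999938964844, 151.10000610351562], [362.8999938964844, 163.0], [358.0, 169.0]] [352.3 160.9]
side blue 80.5 (256, 148, 90
[... 372 characters left out ...]
], [322.20001220703125, 136.60000610351562], [346.20001220703125, 148.60000610351562], [343.3999938964844, 154.1999969482422]] [332.5 145.4]
side blue 315.0 (249, 128, 24, 19) [[249.0, 128.0], [272.0, 128.0], [272.0, 146.0], [249.0, 146.0]] [260.3 137.1]
top orange 291.0 (357, 209, 11, 34) [[357.0, 209.0], [367.0, 209.0], [367.0, 242.0], [357.0, 242.0]] [362.2 225.4]
top orange 90.0 (193, 151, 20, 19) [[191.1999969482422, 157.39999389648438], [207.60000610351562, 149.1999969482422], [214.8000030517578, 163.60000610351562], [198.39999389648438, 171.8000030517578]] [202.5 159.7]
top blue 11569.5 (184, 126, 129, 127) [[184.0, 126.0], [312.0, 126.0], [312.0, 252.0], [184.0, 252.0]] [248.2 189.3]
```

View pics/c1.png

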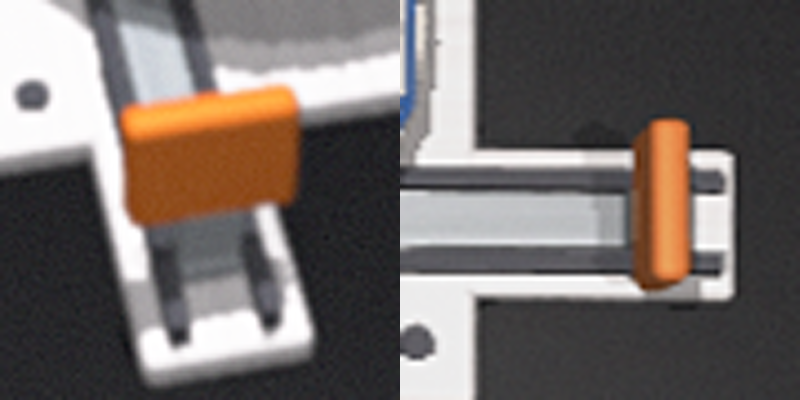

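The crop shows the handle's top-face centre at about (282.5,260.2) in the side view and (364,225) in the top view.

```bash
python3 - <<'E'
from h import *
np.set_printoptions(precision=4,suppress=True)
print("handle",tri((282.5,260.2),(364,225)))
C=plane("top",248.2,189.3,.053);H=plane("top",364,225,.085);print("centre(ribs)",C,"handle",H)
for u,v in((653,119),(688,119),(653,282),(688,278)): print(plane("top",310+(u-400)/5,185+v/5,.085))
for p in((125,120),(294,100)): print("side",plane("side",235+p[0]/4.444,235+p[1]/4.444,.085))
d=(H-C)[:2]; yaw=np.arctan2(d[1],d[0])-np.arctan2(-178,-60); print("dist",np.linalg.norm(d),"exp 187.8 yaw",np.degrees(yaw))
print("rim", plane("top",184,189,.053),plane("top",313,189,.053))
K,e=tri((241.5,172),(246,237));print("knob",K,e); k=K-C; print("knob radius",np.hypot(*k[:2]),"angle rel cam",(np.degrees(np.arctan2(k[1],k[0])-yaw))%360)
E
```

```text
handle (array([ 0.587 , -0.1279,  0.0809]), np.float64(0.0008553524964699582))
centre(ribs) [0.6509 0.048  0.053 ] handle [ 0.5861 -0.1272  0.085 ]
[ 0.6108 -0.1232  0.085 ]
[ 0.6105 -0.1337  0.085 ]
[ 0.5617 -0.121   0.085 ]
[ 0.5626 -0.1315  0.085 ]
side [ 0.5631 -0.1284  0.085 ]
side [ 0.6096 -0.1323  0.085 ]
dist 0.1867731383206447 exp 187.8 yaw -1.6625111633247815
rim [0.6539 0.1496 0.053 ] [ 0.6488 -0.0544  0.053 ]
knob [0.5728 0.0507 0.0765] 0.0008234718751671012
knob radius 0.07817715507516446 angle rel cam 179.72705090785266
```

Call:
{"fn": "jog_arm", "kwargs": {
  "deltas": [
    [[0, 0, 0], [0, 0, 0.041]],
    [[0, 0, 0], [0, 0, 0.041]],
    [[0.06, -0.066, 0], [0, 0, 0]],
    [[0.06, -0.066, 0], [0, 0, 0]],
    [[0.06, -0.066, 0], [0, 0, 0]],
    [[0.06, -0.066, 0], [0, 0, 0]],
    [[0.06, -0.066, 0], [0, 0, 0]],
    [[0.06, -0.066, 0], [0, 0, 0]],
    [[0.06, -0.066, 0], [0, 0, 0]],
    [[0.06, -0.066, 0], [0, 0, 0]]
  ],
  "jaw": 0
}}

```text
t: 1.35
eef_pos: [0.3939, -0.3768, 0.3037]
tool_rot: [[0.999, -0.034, -0.0], [-0.034, -0.999, 0.0], [-0.0, -0.0, -1.0]]
wrist_force: [0.4, -0.5, -0.5]
gripper_width: -0.0001
grasp_force: 0.0
```

Call:
{"fn": "jog_arm", "kwargs": {
  "deltas": [
    [[0.061, -0.07, 0], [0, 0, 0]],
    [[0.061, -0.07, 0], [0, 0, 0]],
    [[0.061, -0.07, 0], [0, 0, 0]],
    [[0.061, -0.07, 0], [0, 0, 0]],
    [[0.061, -0.07, 0], [0, 0, 0]],
    [[0.061, -0.07, 0], [0, 0, 0]],
    [[0, 0, 0.09], [0, 0, 0]],
    [[0, 0, 0.09], [0, 0, 0]],
    [[0, 0, 0.09], [0, 0, 0]],
    [[0, 0, 0.04], [0, 0, 0]]
  ]
}}

```text
t: 2.6
eef_pos: [0.5814, -0.1738, 0.1458]
tool_rot: [[0.999, -0.034, -0.005], [-0.034, -0.999, 0.001], [-0.005, -0.001, -1.0]]
wrist_force: [0.6, 0.7, -0.5]
gripper_width: -0.0005
grasp_force: 0.0
```

```bash
python3 - <<'E'
from h import *
p=[cv2.resize(cv2.cvtColor(optics.grab_frame(n),cv2.COLOR_RGB2BGR)[r:r+200,c:c+200],(400,400)) for n,r,c in(("side",130,200),("top",100,220))]
cv2.imwrite("pics/a.png",np.hstack(p))
E
```

```text
(no output)
```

View pics/a.png

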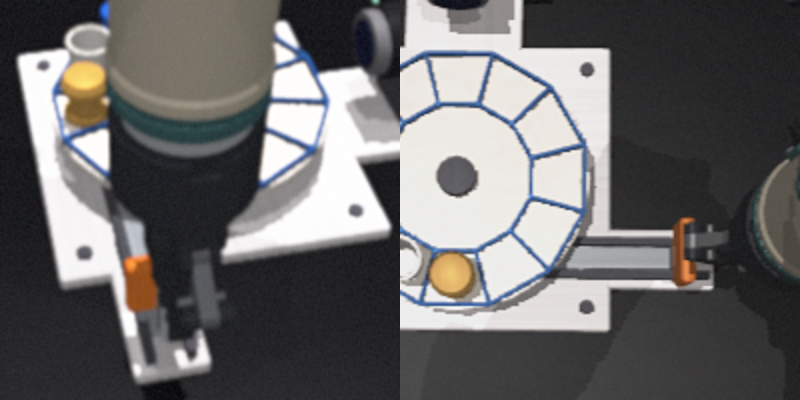

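The finger stands behind the blade (side (282,270), top (364,225)) with free space around it. Next I descend and creep to contact.

Call:
{"fn": "jog_arm", "kwargs": {
  "deltas": [
    [[0.004, 0, 0.018], [0, 0, 0]],
    [[0, 0, 0.018], [0, 0, 0]],
    [[0, -0.016, 0], [0, 0, 0]],
    [[0, -0.01, 0], [0, 0, 0]],
    [[0, -0.01, 0], [0, 0, 0]],
    [[0, 0, 0], [0, 0, 0]]
  ]
}}

```text
t: 3.45
eef_pos: [0.5859, -0.1556, 0.1312]
tool_rot: [[0.999, -0.033, 0.001], [-0.033, -0.999, 0.0], [0.001, -0.0, -1.0]]
wrist_force: [0.4, 0.9, -0.2]
gripper_width: 0.0
grasp_force: 0.0
```

Call:
{"fn": "jog_arm", "kwargs": {
  "deltas": [
    [[0, -0.008, 0.006], [0, 0, 0]],
    [[0, -0.008, 0], [0, 0, 0]],
    [[0, 0, 0], [0, 0, 0]]
  ]
}}

```text
t: 3.82
eef_pos: [0.586, -0.1479, 0.1278]
tool_rot: [[0.999, -0.033, -0.0], [-0.033, -0.999, 0.0], [-0.0, -0.0, -1.0]]
wrist_force: [-0.1, 0.0, 0.6]
gripper_width: -0.0001
grasp_force: 0.0
```

Call:
{"fn": "jog_arm", "kwargs": {
  "deltas": [
    [[0, -0.006, 0], [0, 0, 0]],
    [[0, -0.006, 0], [0, 0, 0]],
    [[0, 0, 0], [0, 0, 0]]
  ]
}}

```text
t: 4.2
eef_pos: [0.5861, -0.1432, 0.128]
tool_rot: [[0.999, -0.034, 0.0], [-0.034, -0.999, -0.001], [0.0, 0.001, -1.0]]
wrist_force: [0.1, -4.4, -1.3]
gripper_width: -0.0002
grasp_force: 1.9
```

Call:
{"fn": "jog_arm", "kwargs": {
  "deltas": [
    [[0, -0.014, 0], [0, 0, 0]],
    [[0, -0.014, 0], [0, 0, 0]],
    [[0, -0.014, 0], [0, 0, 0]],
    [[0, -0.014, 0], [0, 0, 0]],
    [[0, 0, 0], [0, 0, 0]]
  ]
}}

```text
t: 4.82
eef_pos: [0.587, -0.1169, 0.128]
tool_rot: [[0.999, -0.035, 0.0], [-0.035, -0.999, -0.003], [0.001, 0.003, -1.0]]
wrist_force: [0.6, -7.9, -1.4]
gripper_width: 0.0002
grasp_force: 3.7
```

Call:
{"fn": "jog_arm", "kwargs": {
  "deltas": [
    [[0, -0.006, 0], [0, 0, 0]],
    [[0, -0.006, 0], [0, 0, 0]],
    [[0, 0, 0], [0, 0, 0]]
  ]
}}

```text
t: 5.2
eef_pos: [0.5872, -0.1113, 0.128]
tool_rot: [[0.999, -0.036, 0.001], [-0.036, -0.999, -0.004], [0.001, 0.004, -1.0]]
wrist_force: [0.1, -8.9, -1.8]
gripper_width: -0.0
grasp_force: 4.0
```

Call:
{"fn": "jog_arm", "kwargs": {
  "deltas": [
    [[0, -0.004, 0], [0, 0, 0]],
    [[0, -0.004, 0], [0, 0, 0]],
    [[0, 0, 0], [0, 0, 0]]
  ]
}}

```text
t: 5.58
eef_pos: [0.5872, -0.1106, 0.128]
tool_rot: [[0.999, -0.038, 0.001], [-0.038, -0.999, -0.007], [0.001, 0.007, -1.0]]
wrist_force: [0.5, -14.9, -2.4]
gripper_width: -0.0002
grasp_force: 7.1
```

Call:
{"fn": "jog_arm", "kwargs": {
  "deltas": [
    [[0, 0.024, 0], [0, 0, 0]],
    [[0, 0.024, 0], [0, 0, 0]],
    [[0, 0.024, 0], [0, 0, 0]],
    [[0, 0.024, 0], [0, 0, 0]],
    [[0, 0, 0], [0, 0, 0]]
  ]
}}

```text
t: 6.2
eef_pos: [0.5857, -0.1532, 0.1279]
tool_rot: [[0.999, -0.035, 0.0], [-0.035, -0.999, 0.0], [0.0, -0.0, -1.0]]
wrist_force: [0.9, -0.4, -0.7]
gripper_width: -0.0
grasp_force: 0.0
```

```bash
cat >> h.py <<'E'
def show(name):
    p=[cv2.resize(cv2.cvtColor(optics.grab_frame(n),cv2.COLOR_RGB2BGR)[r:r+200,c:c+200],(400,400)) for n,r,c in(("side",100,210),("top",70,180))]
    cv2.imwrite(name,np.hstack(p)); print(telemetry.sense()['t'])
E
python3 -c "
from h import *
show('pics/b.png')"
```

```text
6.3
```

View pics/b.png

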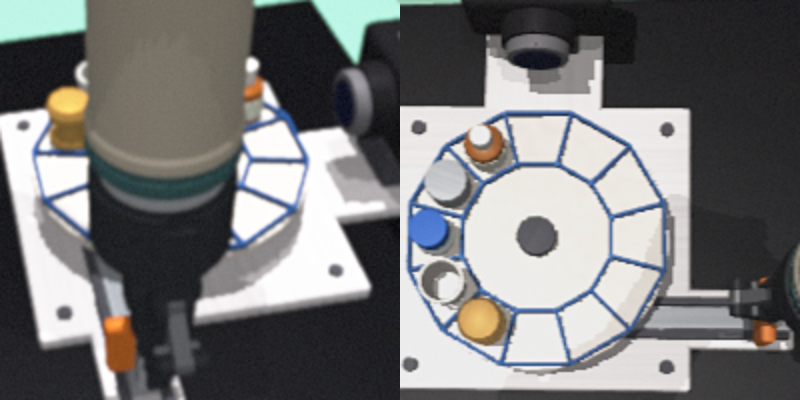

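The tray advanced one pocket: the knob is now at top crop (482,322), still upright. Five strokes remain.

Call:
{"fn": "jog_arm", "kwargs": {
  "deltas": [
    [[0, -0.02, 0], [0, 0, 0]],
    [[0, -0.02, 0], [0, 0, 0]],
    [[0, -0.02, 0], [0, 0, 0]],
    [[0, -0.02, 0], [0, 0, 0]],
    [[0, -0.01, 0], [0, 0, 0]],
    [[0, -0.006, 0], [0, 0, 0]],
    [[0, 0, 0], [0, 0, 0]]
  ]
}}

```text
t: 7.18
eef_pos: [0.5872, -0.1105, 0.1281]
tool_rot: [[0.999, -0.037, 0.001], [-0.037, -0.999, -0.009], [0.001, 0.009, -1.0]]
wrist_force: [0.9, -15.5, -1.9]
gripper_width: -0.0
grasp_force: 7.5
```

Call:
{"fn": "jog_arm", "kwargs": {
  "deltas": [
    [[0, 0.024, 0], [0, 0, 0]],
    [[0, 0.024, 0], [0, 0, 0]],
    [[0, 0.024, 0], [0, 0, 0]],
    [[0, 0.024, 0], [0, 0, 0]],
    [[0, 0, 0], [0, 0, 0]]
  ]
}}

```text
t: 7.8
eef_pos: [0.5857, -0.1531, 0.1279]
tool_rot: [[0.999, -0.035, -0.0], [-0.035, -0.999, 0.0], [-0.0, -0.0, -1.0]]
wrist_force: [-0.6, 0.5, -0.2]
gripper_width: -0.0002
grasp_force: 0.0
```

Repeatable. Strokes 3 and 4.

Call:
{"fn": "jog_arm", "kwargs": {
  "deltas": [
    [[0, -0.02, 0], [0, 0, 0]],
    [[0, -0.02, 0], [0, 0, 0]],
    [[0, -0.02, 0], [0, 0, 0]],
    [[0, -0.02, 0], [0, 0, 0]],
    [[0, -0.01, 0], [0, 0, 0]],
    [[0, -0.006, 0], [0, 0, 0]],
    [[0, 0, 0], [0, 0, 0]]
  ]
}}

```text
t: 8.68
eef_pos: [0.5871, -0.1106, 0.1281]
tool_rot: [[0.999, -0.037, 0.001], [-0.037, -0.999, -0.009], [0.001, 0.009, -1.0]]
wrist_force: [0.3, -15.8, -2.2]
gripper_width: -0.0002
grasp_force: 7.9
```

Call:
{"fn": "jog_arm", "kwargs": {
  "deltas": [
    [[0, 0.024, 0], [0, 0, 0]],
    [[0, 0.024, 0], [0, 0, 0]],
    [[0, 0.024, 0], [0, 0, 0]],
    [[0, 0.024, 0], [0, 0, 0]],
    [[0, 0, 0], [0, 0, 0]]
  ]
}}

```text
t: 9.3
eef_pos: [0.5858, -0.1531, 0.1279]
tool_rot: [[0.999, -0.035, 0.0], [-0.035, -0.999, 0.0], [0.0, -0.0, -1.0]]
wrist_force: [-0.0, 1.0, 0.1]
gripper_width: -0.0002
grasp_force: 0.0
```

Call:
{"fn": "jog_arm", "kwargs": {
  "deltas": [
    [[0, -0.02, 0], [0, 0, 0]],
    [[0, -0.02, 0], [0, 0, 0]],
    [[0, -0.02, 0], [0, 0, 0]],
    [[0, -0.02, 0], [0, 0, 0]],
    [[0, -0.01, 0], [0, 0, 0]],
    [[0, -0.006, 0], [0, 0, 0]],
    [[0, 0, 0], [0, 0, 0]]
  ]
}}

```text
t: 10.18
eef_pos: [0.5871, -0.1105, 0.1281]
tool_rot: [[0.999, -0.037, 0.001], [-0.037, -0.999, -0.009], [0.001, 0.009, -1.0]]
wrist_force: [0.3, -16.2, -2.9]
gripper_width: 0.0002
grasp_force: 7.9
```

Call:
{"fn": "jog_arm", "kwargs": {
  "deltas": [
    [[0, 0.024, 0], [0, 0, 0]],
    [[0, 0.024, 0], [0, 0, 0]],
    [[0, 0.024, 0], [0, 0, 0]],
    [[0, 0.024, 0], [0, 0, 0]],
    [[0, 0, 0], [0, 0, 0]]
  ]
}}

```text
t: 10.8
eef_pos: [0.5858, -0.1531, 0.1279]
tool_rot: [[0.999, -0.035, 0.0], [-0.035, -0.999, 0.0], [0.0, -0.0, -1.0]]
wrist_force: [-0.1, -0.2, 0.3]
gripper_width: -0.0003
grasp_force: 0.0
```

```bash
python3 -c "
from h import *
show('pics/c.png')"
```

```text
10.9
```

View pics/c.png

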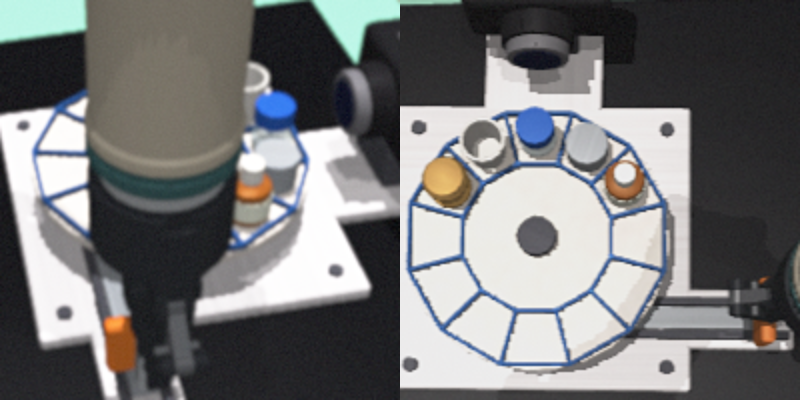

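The knob is at top crop (447,182), two pockets before the lens, with the jar now in front of it. Two strokes remain, then I retreat.

Call:
{"fn": "jog_arm", "kwargs": {
  "deltas": [
    [[0, -0.02, 0], [0, 0, 0]],
    [[0, -0.02, 0], [0, 0, 0]],
    [[0, -0.02, 0], [0, 0, 0]],
    [[0, -0.02, 0], [0, 0, 0]],
    [[0, -0.01, 0], [0, 0, 0]],
    [[0, -0.006, 0], [0, 0, 0]],
    [[0, 0, 0], [0, 0, 0]]
  ]
}}

```text
t: 11.78
eef_pos: [0.5871, -0.1105, 0.1281]
tool_rot: [[0.999, -0.037, 0.001], [-0.037, -0.999, -0.009], [0.001, 0.009, -1.0]]
wrist_force: [0.8, -15.6, -1.5]
gripper_width: -0.0002
grasp_force: 7.5
```

Call:
{"fn": "jog_arm", "kwargs": {
  "deltas": [
    [[0, 0.024, 0], [0, 0, 0]],
    [[0, 0.024, 0], [0, 0, 0]],
    [[0, 0.024, 0], [0, 0, 0]],
    [[0, 0.024, 0], [0, 0, 0]],
    [[0, 0, 0], [0, 0, 0]]
  ]
}}

```text
t: 12.4
eef_pos: [0.5857, -0.1531, 0.1279]
tool_rot: [[0.999, -0.035, 0.0], [-0.035, -0.999, 0.0], [0.0, -0.0, -1.0]]
wrist_force: [0.0, 0.1, -0.6]
gripper_width: -0.0001
grasp_force: 0.0
```

Call:
{"fn": "jog_arm", "kwargs": {
  "deltas": [
    [[0, -0.02, 0], [0, 0, 0]],
    [[0, -0.02, 0], [0, 0, 0]],
    [[0, -0.02, 0], [0, 0, 0]],
    [[0, -0.02, 0], [0, 0, 0]],
    [[0, -0.01, 0], [0, 0, 0]],
    [[0, -0.006, 0], [0, 0, 0]],
    [[0, 0, 0], [0, 0, 0]]
  ]
}}

```text
t: 13.28
eef_pos: [0.5871, -0.1106, 0.1281]
tool_rot: [[0.999, -0.037, 0.001], [-0.037, -0.999, -0.009], [0.001, 0.009, -1.0]]
wrist_force: [-0.6, -16.1, -2.7]
gripper_width: 0.0001
grasp_force: 7.9
```

Call:
{"fn": "jog_arm", "kwargs": {
  "deltas": [
    [[0, 0.024, 0], [0, 0, 0]],
    [[0, 0.024, 0], [0, 0, 0]],
    [[0, 0.024, 0], [0, 0, 0]],
    [[0, 0.024, 0], [0, 0, 0]],
    [[0, 0.03, 0], [0, 0, 0]],
    [[0, 0.02, -0.04], [0, 0, 0]],
    [[0, 0, -0.08], [0, 0, 0]],
    [[0, 0, -0.06], [0, 0, 0]],
    [[0, 0, 0], [0, 0, 0]]
  ]
}}

```text
t: 14.4
eef_pos: [0.5865, -0.178, 0.2205]
tool_rot: [[0.999, -0.034, 0.005], [-0.034, -0.999, -0.001], [0.005, 0.001, -1.0]]
wrist_force: [0.3, -0.1, 0.5]
gripper_width: -0.0001
grasp_force: 0.0
```

```bash
python3 -c "
from h import *
show('pics/d.png')"
```

```text
14.5
```

View pics/d.png

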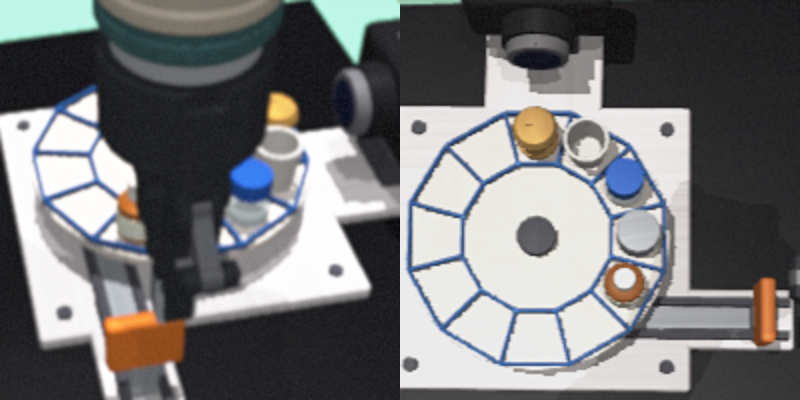

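The knob is upright at top crop (536,132), directly in front of the lens at (536,50). The handle is back at rest and the gripper is clear, so I hand in.

```bash
python3 -c "
from cell import bot
print(bot.finish_job())"
```

```text
the job is handed in; nothing more can be done
None
```

Six full handle strokes brought the brass doorknob upright in front of the camera lens; the handle is released and back at rest, the arm is clear, and I handed the job in at about 14.5 s.

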